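# Bolt the clean-out hatch of the sanding box

## Task

The clean-out hatch of the sanding box is shut but its bolt is still drawn back. Press the spring safety catch fully down with one fingertip and keep it fully down while the other fingertip pushes the bolt all the way home into the keeper; then let go, so that the catch springs up and locks the bolt, and finish clear. Nothing needs gripping: do not lift the hatch, and leave the other things on and around the box where they are.

Things in the scene. Friction and masses are not known exactly. Their poses are not given: they have to be found in the camera images.
- sanding_box: Fixed plywood sanding box, 340 mm (its x) by 560 mm (its y) by 120 mm high, on the bench; origin at the centre of its underside, z up. Its top (z = 120 mm) has a perforated steel grille on the +y half and a grey clean-out hatch, flush with the top, on the -y half. The bolt lies on the hatch along the box's y axis and goes home towards +y.
- hatch (a joint): Lift of the hatch, rad: 0 = shut (as now, lying by its own weight, 1.6 kg), grows as it lifts. Hinged along its -y edge, at y = -235 mm of the box; the hatch reaches to y = +29 mm.
- bolt_tab (a point): Centre of the upright flat thumb tab of the bolt: 26 mm (box x) by 6 mm (box y) by 42 mm high. It stands on a 16 mm wide flat bar whose top is 21 mm below this point; two guide staples over the bar reach up to 17 mm below this point. The tab slides with the bolt; push on its -y face. Bolt friction is about 3 N.
- bolt (a joint): Travel of the bolt, m: 0 = drawn back (as now, to within 1 mm), 0.040 = fully home at its end stop, tip through the keeper. It moves along the box's +y. It has one notch for the catch at either end of its travel and cannot leave a notch unless the catch is down.
- catch_plate (a point): Centre of the top face of the catch's ribbed press plate, 100 mm long (box y) by 40 mm wide (box x), 57 mm from the bolt's centre line on its -x side, 39 mm above the hatch at rest (level with the tab's centre), outer edge tilted up 9 degrees. Press it anywhere along its length; a fingertip may slide along it. Fully down, this point is 11 mm lower and 4 mm farther from the bolt.
- catch_nose (a point): Tip of the catch's nose, a 10 mm wide steel finger that reaches from the press plate across the bolt, 44 mm behind the drawn tab (box -y). It moves with the catch: at rest its top is 22 mm above the hatch, with the plate fully down 33 mm, and then it stands over the bolt, clear of the notch. The ears of the catch's pin are 27 mm high.
- catch (a joint): Angle of the catch, rad: 0 = sprung up (its nose down in a notch of the bolt), 0.33 = plate fully down on its stop. The nose clears the bolt from about 0.17; below that the bolt is blocked, and from 0.21 up it also does not scrape along the bolt. The plate needs about 2 N to start moving and 5 N to stay fully down; let go, it springs up.
- keeper_mouth (a point): Middle of the mouth of the keeper, the fixed steel staple on the box's deck, 30 mm wide and 24 mm high above the deck, into which the bolt's tip goes.
- oak_piece: Oak workpiece lying on the grille, 221 x 62 x 32 mm, one end rounded; loose, to be left alone. Origin at the underside.
- sanding_sleeve: Brown abrasive sleeve standing on the grille, diameter 44 mm, 50 mm high; loose, to be left alone. Origin at the underside.
- sanding_block: Cork sanding block on the grille, 105 x 60 x 32 mm; loose, to be left alone. Origin at the underside.
- screwdriver: Screwdriver with a black handle lying on the hatch behind the bolt (box -y), 190 mm long, 26 mm thick; loose, to be left alone. Origin at the underside, half-way along.
- glue_bottle: White glue bottle on the bench beside the box, diameter 60 mm, 170 mm high; loose, to be left alone. Origin at the underside.
- offcut: Oak offcut on the bench beside the box, 120 x 45 x 28 mm; loose, to be left alone. Origin at the underside.

How it is judged (in metres and radians):
On the way, in this order (a step that is already met when the one before it is completed fails the run):
1. the catch is pressed fully down with the bolt still drawn (value of joint catch above 0.21 rad and value of joint bolt below 0.005 m), for 0.1 s.
2. the bolt is home with the catch still held down (value of joint bolt above 0.0365 m and value of joint catch above 0.21 rad), for 0.1 s.
At the end, for the whole second after the job is handed in: Bolt home in the keeper (travel over 37.5 of 40 mm) and at rest, catch sprung up and locked (below 0.06 rad), hatch shut (below 0.02 rad) (value of joint bolt above 0.0375 m and value of joint catch below 0.06 rad and value of joint hatch below 0.02 rad and not (velocity of joint bolt above 0.005 m/s) and velocity of joint catch below 0.05 rad/s); the robot touches nothing.
It fails at once if the bolt was on its way with the catch not held fully down (value of joint bolt between 0.006 and 0.035 m and value of joint catch below 0.21 rad).
It fails at once if the hatch was lifted (value of joint hatch above 0.04 rad).
It fails at once if a bystander was moved (distance of any of oak_piece, sanding_sleeve, sanding_block, screwdriver, glue_bottle, offcut from where it was at the start of the episode above 0.025 m).
It also fails if it takes over 48 s, if anything falls off the work surface, if the arm or the gripper's body presses on something with over 40 N, if the wrist force passes 120 N, or if a joint passes its speed limit or range.

## Robot

A 6-joint arm with a two-finger parallel gripper is mounted at the origin on the work surface. World frame = base frame: x ahead of the robot, y to its left, z up, the work surface at z = 0. Lengths are in mm, angles in rad, forces in N, time in s.
With the tool pointing down it reaches from about 425 to 950 mm from the base axis. Payload 14.7 kg.
Tool frame: the origin (TCP) lies on the centre line of the jaws, within the pads' length; the fingertips stand 19 mm ahead of it and the grasp point (between the pads) is the TCP; z points along the fingers, y is the line along which they close (so a half turn about z gives the same grasp; the last joint's range is limited). The gripper opens to 85 mm and grips with 20 to 120 N. Pads are 22 mm wide; open, the fingers measure 114 mm over their backs; the gripper's body (76 mm by 85 mm) begins 54 mm behind the grasp point. The pads swing forward as they close: fully open they stand 13 mm farther back than shut.
Start: joints at [1.224, 0.48, 1.596, -0, 1.065, -0.047], TCP at [191.94, 621.008, 212.597] pointing down, gripper open.
Joint ranges: [-2.75, 2.75], [-0.82, 2.05], [0.23, 2.67], [-1.56, 4.7], [0.09, 2.69], [-2.92, 2.92]. Speed limits (rad/s): [1.89, 1.89, 2.39, 3.01, 3.01, 3.01].

## Interface

Orientations are given as a unit quaternion [w, x, y, z].
In Python, from workcell import telemetry, vision, manip gives the robot as it stands.
- The arm moves only by the shell command python3 -m inch 'ROWS' [FORCE]. ROWS is JSON, a list of rows, each a list of 7 numbers: the turn, a rotation vector about the world's x, y, z in degrees, then the shift along the world's x, y, z in mm, then the closure in counts, from 0 (fully open) to 255 (shut). A call has 1 to 12 rows; each row is the pose to reach, as a shift and turn from the pose commanded when the call began; what a row does not reach only later rows make up. A row lasts 1/10 s, in which the tool goes at most 50 mm and 8.59 degrees, less where a joint would pass 70% of its speed; a pose out of reach is approached as far as the arm can. A call with a gripper value outside its range is refused whole. The fingers move at their own pace and stop on an object; FORCE is the grip in N (left out, the last holds). Time passes only in rows, so rows that repeat a pose let the fingers close. It gives the time, the measured TCP pose, the force, the opening and the grip force at its end, in the units of the state.
- telemetry.get_state(): the state, without advancing time (a new reading comes with each control period).
- vision.capture(name): name is "scene" or "top" or "wrist"; returns the picture (420x560x3 uint8, blue, green, red); there is no depth.
- vision.camera_info(name): a dict with "intrinsics" (3x3 intrinsics, pixels), "k1" (the pictures are not rectified: a ray, as slopes to the right and down, at radius r is drawn at 1 + k1 r^2 times it, then the intrinsics apply), "cam_to_world" (4x4, takes a point from camera to world coordinates). Camera axes: x right, y down, z forward; pixel columns grow to the right and rows downward; lengths in mm; the calibration is good to about 2 mm. A picture is of the moment at which its call begins: read the wrist's pose just before it. camera_info takes no time and is no camera call; for the wrist camera it gives the pose at the moment of the call.
- manip.hand_in(): hands the job in; it is judged then, once.
The state is a dict: "time_s": time; "q": joint angles; "joint_vel": joint speeds; "joint_efforts": joint torques, N m; "position": TCP position; "ee_rot": TCP orientation; "contact_force": force on the tool from outside, world axes, zero at the start; "wrist_torque": the same for the moment, N m; "opening": opening from 0.0 (shut) to 1.0 (fully open); "gripper_force": force on a finger pad.
Only numpy, scipy, OpenCV 4.12 (cv2) and the standard library are available. Lean on these libraries where they do the work, as an engineer would, in place of code of your own. Each camera call takes 0.05 s, during which the arm holds its last target. There are 200 camera calls.

## Working session

There is one attempt and no reset: what is moved stays moved. The work goes in short steps, Python scripts to look and compute and a shell command to move; the robot and the scene stay as the last step left them, time stands still between calls to the robot, and variables do not carry over. Pictures are saved under pics/ and viewed, at most 10 in all, crops included, and the job is handed in when it is done.

```bash
ls; mkdir -p pics; python3 - <<'E'
from workcell import telemetry, vision
import cv2
print(telemetry.get_state())
for n in ("scene","top"):
    i=vision.camera_info(n); print(n,i)
    cv2.imwrite(f"pics/{n}0.png",cv2.resize(vision.capture(n),(800,600),interpolation=cv2.INTER_CUBIC))
E
```

```text
pics
{'time_s': 0.0, 'q': array([ 1.22437496e+00,  4.80827606e-01,  1.59691642e+00,  2.46040853e-05,
        1.06509797e+00, -4.65948426e-02]), 'joint_vel': array([ 0.00035058,  0.00112347,  0.00141415,  0.00090883, -0.00096246,
        0.00063475]), 'joint_efforts': array([-3.17410493e-03, -9.50679088e+01, -4.30153370e+01, -2.78114903e-04,
        1.29971685e-02, -1.34147353e-05]), 'position': array([191.79211639, 620.57676084, 211.95929629]), 'ee_rot': array([-1.32516210e-04,  1.49358239e-01,  9.88782952e-01, -6.10549754e-04]), 'contact_force': array([-0.25297534, -0.09798634, -0.00084872]), 'wrist_torque': array([-0.0107784 , -0.032056  , -0.01723238]), 'gripper_force': 0.0, 'opening': 1.0030187803478645}
scene {'intrinsics': array([[471.47802501,   0.        , 282.3939078 ],
       [  0.        , 471.47802501, 201.50907964],
       [  0.        ,   0.        ,   1.        ]]), 'k1': -0.08344441290166728, 'cam_to_world': array([[ 4.39395388e-01,  6.14633657e-01, -6.55100878e-01,
         1.40622784e+03],
       [ 8.98277978e-01, -3.04963270e-01,  3.16376482e-01,
        -4.09623345e+02],
       [-5.32607234e-03, -7.27477059e-01, -6.86111333e-01,
         1.01006913e+03],
       [ 0.00000000e+00,  0.00000000e+00,  0.00000000e+00,
         1.00000000e+00]])}
top {'intrinsics': array([[386.19317099,   0.        , 282.27931723],
       [  0.        , 386.19317099, 213.27083617],
       [  0.        ,   0.        ,   1.        ]]), 'k1': -0.015046882960368461, 'cam_to_world': array([[-3.97043499e-03, -9.98181647e-01,  6.01467737e-02,
         4.92171598e+02],
       [-9.99804663e-01,  5.12706075e-03,  1.90879487e-02,
         1.71644616e+01],
       [-1.93616162e-02, -6.00592374e-02, -9.98007022e-01,
         1.21615335e+03],
       [ 0.00000000e+00,  0.00000000e+00,  0.00000000e+00,
         1.00000000e+00]])}
```

View pics/top0.png

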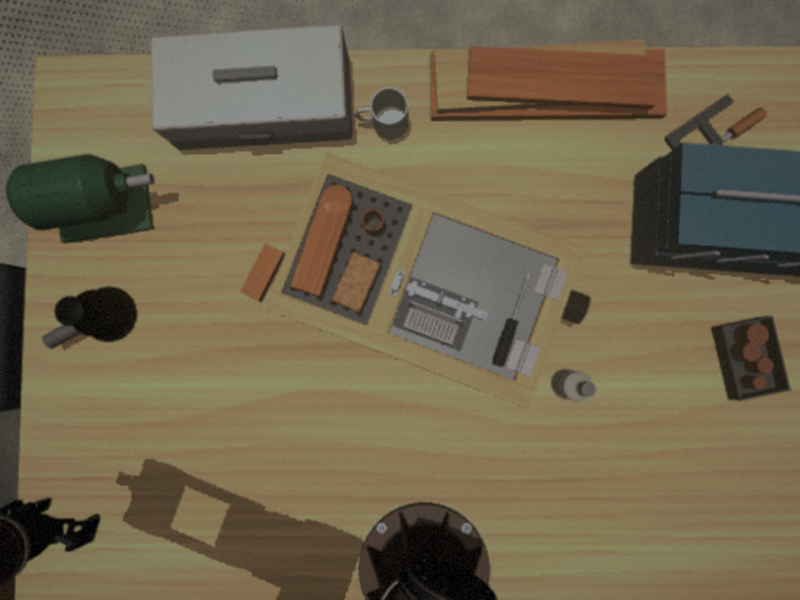

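View pics/scene0.png

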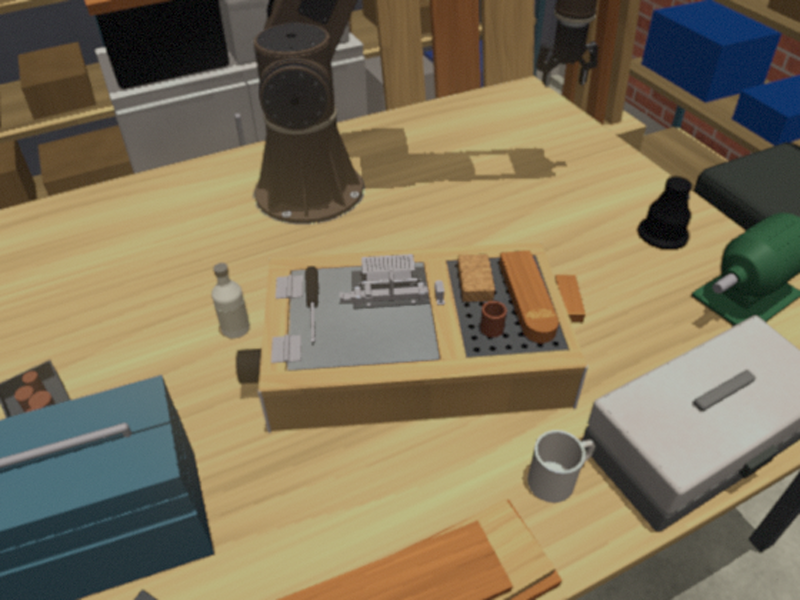

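The top view shows the box tilted. The hatch corners are at about (428,213), (558,250), (390,330) and (517,380) on the 800-px scale. The plate is near (432,322), the bolt bar runs (408,287)–(485,315), the keeper is at (397,283), and the screwdriver is well behind.

```bash
cat > h.py <<'E'
import numpy as np, cv2
from workcell import telemetry, vision
def ray(info,uv):
    K=np.array(info["intrinsics"]);k=info["k1"];T=np.array(info["cam_to_world"])
    uv=np.atleast_2d(np.array(uv,float))
    s=cv2.undistortPoints(uv[:,None],K,np.array([k,0,0,0.]))[:,0]
    d=np.c_[s,np.ones(len(s))]@T[:3,:3].T
    return T[:3,3],d
def onz(info,uv,z):
    o,d=ray(info,uv); return o+d*((np.array(z)-o[2])/d[:,2])[:,None]
def proj(info,P):
    T=np.linalg.inv(np.array(info["cam_to_world"])); p=np.atleast_2d(P)@T[:3,:3].T+T[:3,3]
    s=p[:,:2]/p[:,2:]; s=s*(1+info["k1"]*(s**2).sum(1,keepdims=True))
    K=np.array(info["intrinsics"]); return s*[K[0,0],K[1,1]]+K[:2,2]
E
python3 - <<'E'
from h import *
t=vision.camera_info("top"); s=vision.camera_info("scene")
P=onz(t,np.array([[428,213],[558,250],[390,330],[517,380],[397,283]])*.7,[120,120,120,120,140]); print(P.round(0))
for a,b in((0,1),(2,3)): d=P[a]-P[b]; print(np.linalg.norm(d),np.degrees(np.arctan2(d[0],d[1])))
# box top corners in top view: left bottom, etc.; tab & plate seen in both
print(onz(t,np.array([[432,322]])*.7,159),onz(s,np.array([[388,265],[392,285],[440,293]])*.7,[159,159,140]))
from scipy.spatial.transform import Rotation as R
q=telemetry.get_state()["ee_rot"]; print(R.from_quat(np.r_[q[1:],q[0]]).as_matrix().round(3))
w=vision.camera_info("wrist"); print(w)
E
```

```text
[[ 743.  -12.  120.]
 [ 666. -271.  120.]
 [ 508.   65.  120.]
 [ 409. -185.  120.]
 [ 600.   50.  140.]]
269.7783631081851 16.514730205756152
268.95770159809246 21.698921571407887
[[522.36654995 -17.52516291 159.        ]] [[523.30535097 -15.59059286 159.        ]
 [577.28010679 -32.71020057 159.        ]
 [618.38697672  46.63636809 140.        ]]
[[-0.955  0.295 -0.   ]
 [ 0.295  0.955 -0.001]
 [ 0.    -0.001 -1.   ]]
{'intrinsics': array([[348.99588758,   0.        , 279.23917711],
       [  0.        , 348.99588758, 207.63588016],
       [  0.        ,   0.        ,   1.        ]]), 'k1': 0.02447961006416373, 'cam_to_world': array([[ 2.95231730e-01,  9.12366729e-01,  2.83593332e-01,
         1.18233453e+02],
       [ 9.55424906e-01, -2.81548850e-01, -8.88453355e-02,
         6.42270149e+02],
       [-1.21415189e-03,  2.97182094e-01, -9.54820050e-01,
         3.73149381e+02],
       [ 0.00000000e+00,  0.00000000e+00,  0.00000000e+00,
         1.00000000e+00]])}
```

```bash
python3 -m inch '[[0,0,-8,24,-43,30,120],[0,0,-16,48,-86,60,120],[0,0,-24,72,-129,60,120],[0,0,-32,96,-172,60,120],[0,0,-40,120,-215,60,120],[0,0,-48,144,-258,60,120],[0,0,-56,168,-301,60,120],[0,0,-64,192,-344,60,120],[0,0,-72,216,-387,60,120],[0,0,-80,240,-430,60,120],[0,0,-88,264,-473,60,120],[0,0,-92.3,288,-516,60,120]]' 20
```

```text
time_s: 1.3
position: [477.5, 108.2, 272.6]
ee_rot: [-0.0, 0.818, 0.575, 0.0]
contact_force: [1.8, -0.0, 0.5]
opening: 0.529
gripper_force: 0.0
```

```bash
python3 -m inch '[[0,0,0,23,-43,0,120],[0,0,0,46,-86,0,120],[0,0,0,70,-130,0,120],[0,0,0,70,-130,0,120],[0,0,0,70,-130,0,120]]'
python3 - <<'E'
from h import *
import json
i=vision.camera_info("wrist"); st=telemetry.get_state(); print(st["position"],i["cam_to_world"].round(3).tolist(),st["contact_force"])
im=vision.capture("wrist"); cv2.imwrite("pics/w1raw.png",im); np.save("w1.npy",i,allow_pickle=True)
cv2.imwrite("pics/w1.png",cv2.resize(im,(800,600),interpolation=cv2.INTER_CUBIC))
E
```

```text
time_s: 1.8
position: [547.0, -20.9, 272.0]
ee_rot: [-0.0, 0.817, 0.576, -0.0]
contact_force: [-0.3, 0.9, -0.1]
opening: 0.526
gripper_force: 0.0
[546.95621009 -20.8876584  271.99743198] [[0.942, -0.32, -0.101, 571.443], [-0.336, -0.9, -0.28, 49.566], [-0.001, 0.297, -0.955, 433.101], [0.0, 0.0, 0.0, 1.0]] [-0.30172078  0.88612667 -0.10362921]
```

View pics/w1.png

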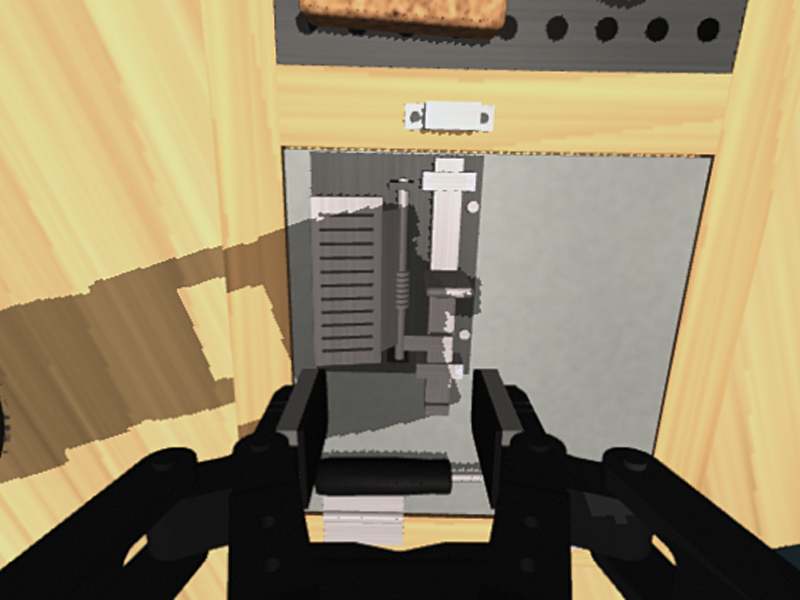

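```bash
python3 - <<'E'
from h import *
i=np.load("w1.npy",allow_pickle=True).item()
names=["hatchL","hatchR","plTL","plTR","plBL","plBR","tabL","tabR","barL","barR","noseTop","noseBot","keepL","keepR"]
uv=np.array([[285,148],[713,156],[312,197],[382,197],[317,363],[381,363],[430,291],[472,293],[434,230],[461,230],[415,337],[415,350],[425,118],[480,118]])*.7
z=[120,120,162,156,162,156,180,180,138,138,142,142,144,144]
P=onz(i,uv,z)
d=P[1]-P[0]; a=np.arctan2(d[1],d[0]); print("edge",np.linalg.norm(d),np.degrees(a))
ex=np.array([np.cos(a),np.sin(a),0]); ey=np.array([-ex[1],ex[0],0])
o=np.array([547,-20.9,0])
for n,p in zip(names,P): print(n,p.round(1),"tcp-rel box xy",((p-o)@ex).round(1),((p-o)@ey).round(1))
T=np.array(i["cam_to_world"]);print(proj(i,[o+[0,0,253],o+[0,0,272]])/.7)
E
```

```text
edge 256.25994447988126 -20.789075903417185
hatchL [505.4  68.8 120. ] tcp-rel box xy -70.7 69.1
hatchR [745.  -22.2 120. ] tcp-rel box xy 185.6 69.1
plTL [517.8  38.4 162. ] tcp-rel box xy -48.3 45.1
plTR [552.7  25.3 156. ] tcp-rel box xy -11.0 45.2
plBL [483.3 -52.4 162. ] tcp-rel box xy -48.4 -52.1
plBR [517.9 -67.7 156. ] tcp-rel box xy -10.6 -54.1
tabL [561.4 -27.2 180. ] tcp-rel box xy 15.6 -0.8
tabR [582.  -35.7 180. ] tcp-rel box xy 37.9 -1.4
barL [574.   -4.8 138. ] tcp-rel box xy 19.5 24.6
barR [589.1 -10.2 138. ] tcp-rel box xy 35.5 25.0
noseTop [541.4 -64.1 142. ] tcp-rel box xy 10.1 -42.3
noseBot [538.5 -72.4 142. ] tcp-rel box xy 10.4 -51.2
keepL [588.6  56.1 144. ] tcp-rel box xy 11.6 86.8
keepR [616.8  46.  144. ] tcp-rel box xy 41.5 87.3
[[400.90802443 342.05289868]
 [401.06968136 362.75157361]]
```

```bash
python3 -m inch '[[0,0,-1.2,-12,-16,-30,120],[0,0,-1.2,-12,-16,-65,120],[0,0,-1.2,-12,-16,-65,120],[0,0,-1.2,-12,-16,-65,120],[0,0,-1.2,-12,-16,-65,120],[0,0,-1.2,-12,-16,-65,120]]'
python3 - <<'E'
from h import *
i=vision.camera_info("wrist"); st=telemetry.get_state(); p=st["position"]; print(p,st["contact_force"])
a=np.radians(-20.79); ex=np.array([np.cos(a),np.sin(a)]); ey=np.array([-ex[1],ex[0]]); d=p[:2]-[547,-20.9]; print("box rel",d@ex,d@ey)
T=i["cam_to_world"]; print(np.degrees(np.arctan2(T[1,0],T[0,0])))
im=vision.capture("wrist"); np.save("w2.npy",i,allow_pickle=True)
cv2.imwrite("pics/w2.png",cv2.resize(im,(800,600),interpolation=cv2.INTER_CUBIC))
E
```

```text
time_s: 2.45
position: [536.0, -35.4, 209.2]
ee_rot: [0.001, 0.822, 0.569, 0.001]
contact_force: [-0.0, -0.1, 0.1]
opening: 0.53
gripper_force: 0.0
[536.03076691 -35.42703317 209.15257419] [-0.02001835 -0.05727629  0.07919834]
box rel -5.0987200872086245 -17.474605024303422
-20.627176363900166
```

View pics/w2.png

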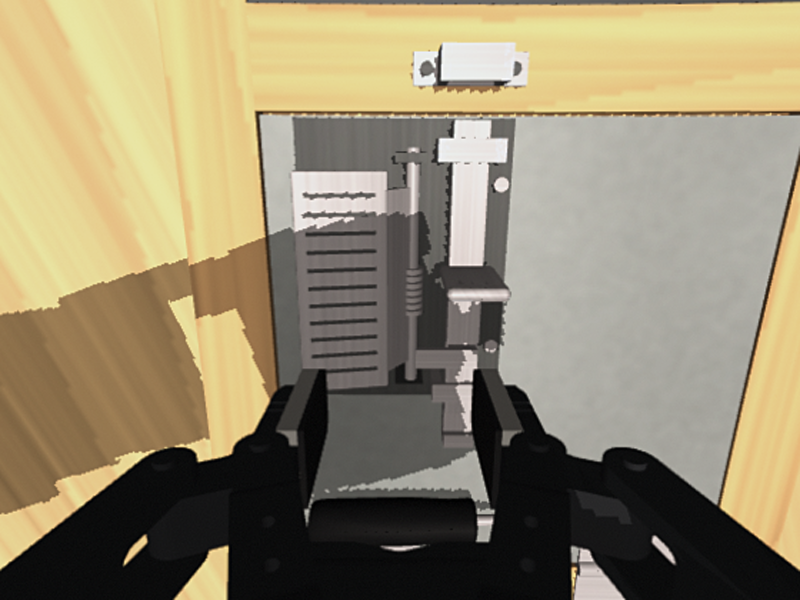

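Tab top is at (450–508, 295), the bar spans (452–490, 200), and the plate's top edge runs (292–386, 172). The nose is at (415–475, 350–368), behind the tab.

```bash
python3 - <<'E'
from h import *
i=np.load("w2.npy",allow_pickle=True).item()
names=["hatchL","hatchR","plTL","plTR","tabL","tabR","barL","barR","noseTop","noseBot"]
uv=np.array([[259,112],[800,115],[292,172],[386,172],[448,295],[510,295],[452,200],[490,200],[420,350],[420,368]])*.7
P=onz(i,uv,[120,120,162,156,180,180,138,138,142,142])
d=P[1]-P[0]; a=np.arctan2(d[1],d[0]); print(np.degrees(a))
a=np.radians(-20.8); ex=np.array([np.cos(a),np.sin(a),0]); ey=np.array([-ex[1],ex[0],0])
o=np.array([536,-35.4,0])
for n,p in zip(names,P): print(n,((p-o)@ex).round(1),((p-o)@ey).round(1))
E
```

```text
-21.15770432291791
hatchL -66.3 87.3
hatchR 186.0 85.7
plTL -44.0 62.5
plTR -6.1 62.3
tabL 18.9 16.1
tabR 43.7 16.1
barL 23.8 48.9
barR 41.2 48.9
noseTop 10.0 -24.1
noseBot 10.2 -33.9
```

```bash
python3 -m inch '[[0,0,-0.2,1.3,-6.4,0,120],[0,0,-0.2,1.3,-6.4,-10,120],[0,0,-0.2,1.3,-6.4,-20,120],[0,0,-0.2,1.3,-6.4,-26,120],[0,0,-0.2,1.3,-6.4,-26,120],[0,0,-0.2,1.3,-6.4,-26,120]]'; python3 -m inch '[[0,0,0,0,0,-3,120],[0,0,0,0,0,-3,120],[0,0,0,0,0,-3,120]]'
```

```text
time_s: 3.1
position: [536.2, -42.1, 181.3]
ee_rot: [-0.0, 0.824, 0.567, -0.0]
contact_force: [0.8, -0.1, -0.0]
opening: 0.53
gripper_force: 0.0
time_s: 3.4
position: [536.4, -42.2, 178.7]
ee_rot: [0.0, 0.823, 0.567, 0.0]
contact_force: [-0.2, 0.1, -0.4]
opening: 0.532
gripper_force: 0.0
```

```bash
for k in 1 2 3; do python3 -m inch '[[0,0,0,0,0,-3,120],[0,0,0,0,0,-3,120],[0,0,0,0,0,-3,120]]' | egrep 'posi|contact'; done
```

```text
position: [536.3, -42.2, 175.5]
contact_force: [-0.1, 0.1, -0.4]
position: [536.3, -42.2, 172.5]
contact_force: [-0.2, 0.2, -1.4]
position: [536.3, -42.2, 169.5]
contact_force: [0.3, 0.6, -0.2]
```

```bash
python3 - <<'E'
from h import *
im=vision.capture("wrist"); cv2.imwrite("pics/w3.png",cv2.resize(im,(800,600),interpolation=cv2.INTER_CUBIC))
print(telemetry.get_state()["contact_force"])
E
```

```text
[-0.0283397  -0.00698689  0.95684461]
```

View pics/w3.png

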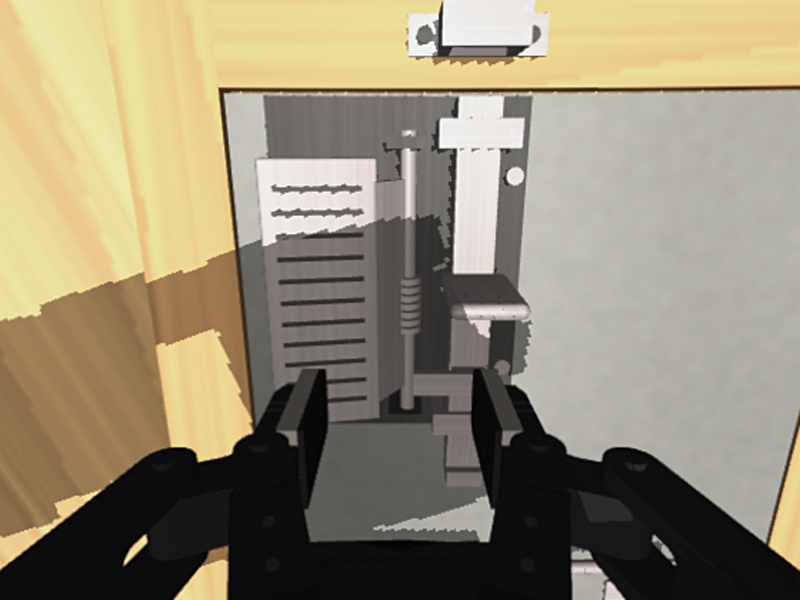

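Wrist picture: tab top at (445–530, 310), plate (257–377, 158–420), fingertips at about row 370. That suggests the tips sit higher above the plate than I assumed, so I'm checking from the side.

```bash
python3 - <<'E'
from h import *
im=vision.capture("scene"); i=vision.camera_info("scene"); p=telemetry.get_state()["position"]
a=np.radians(-20.8); ex=np.array([np.cos(a),np.sin(a),0])
pts=[p+[0,0,dz]+s*29*ex for s in(-1,1) for dz in(-19,0,24)]
x0,y0=200,80
c=cv2.resize(im[y0:y0+150,x0:x0+200],(800,600),interpolation=cv2.INTER_CUBIC)
print(((proj(i,pts)-[x0,y0])*4).round())
cv2.imwrite("pics/s2.png",c)
E
```

```text
[[257. 426.]
 [256. 405.]
 [254. 378.]
 [262. 484.]
 [261. 463.]
 [260. 435.]]
```

View pics/s2.png

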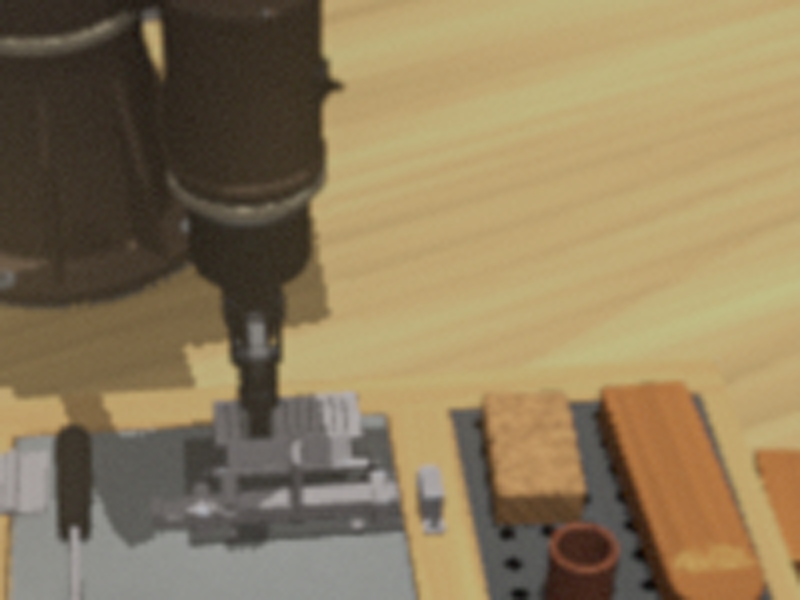

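The scene view shows the near fingertip ending at (260,435). That matches a point 24 mm above the reported TCP and agrees with the wrist view and the lack of contact force. The finger sits between the nose (col 228) and the tab (col 297), so I'll keep descending.

```bash
python3 -m inch '[[0,0,0,0,0,-10,120],[0,0,0,0,0,-20,120],[0,0,0,0,0,-24,120],[0,0,0,0,0,-24,120],[0,0,0,0,0,-24,120]]' | egrep 'posi|contact'; for k in 1 2 3; do python3 -m inch '[[0,0,0,0,0,-2,120],[0,0,0,0,0,-2,120],[0,0,0,0,0,-2,120]]' | egrep 'posi|contact'; done
```

```text
position: [536.3, -42.2, 145.4]
contact_force: [0.2, 0.4, 0.1]
position: [536.4, -42.2, 143.7]
contact_force: [0.5, 0.4, -1.0]
position: [536.3, -42.2, 141.6]
contact_force: [-0.4, -0.0, -0.2]
position: [536.2, -42.2, 139.5]
contact_force: [-0.2, -0.4, -0.5]
```

```bash
for k in 1 2 3 4; do python3 -m inch '[[0,0,0,0,0,-2,120],[0,0,0,0,0,-2,120],[0,0,0,0,0,-2,120]]' | egrep 'posi|contact'; done
python3 - <<'E'
from h import *
im=vision.capture("wrist"); cv2.imwrite("pics/w4.png",cv2.resize(im,(800,600),interpolation=cv2.INTER_CUBIC))
E
```

```text
position: [536.4, -42.2, 137.6]
contact_force: [-0.3, -0.4, 1.0]
position: [536.3, -42.2, 135.6]
contact_force: [-1.2, 0.5, 2.8]
position: [536.3, -42.2, 133.5]
contact_force: [-1.7, 1.5, 4.1]
position: [536.1, -42.1, 131.6]
contact_force: [-2.8, 1.6, 5.4]
```

View pics/w4.png

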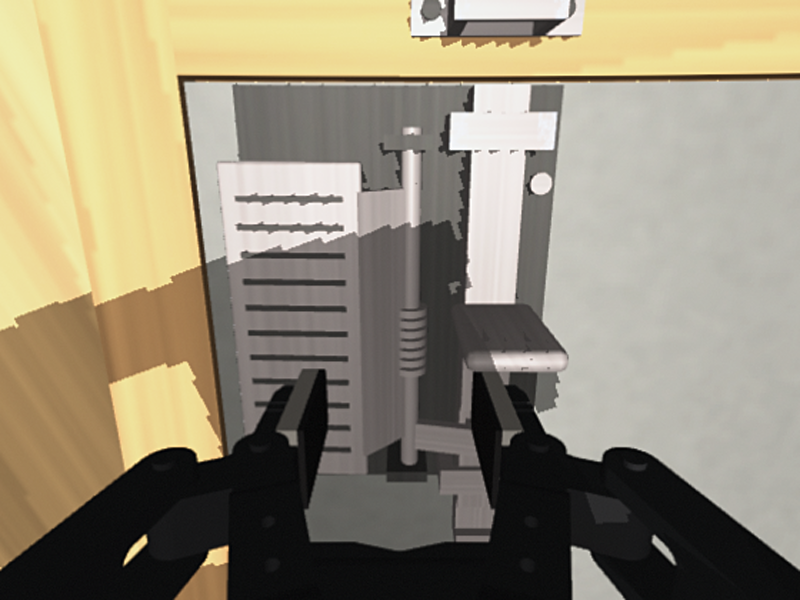

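The catch is moving under the left fingertip (plate 225–360, 163–470) and the right fingertip stands just behind the tab (460–567, 365). First contact was at z≈137.5, so I'll press on to the stop.

```bash
for k in 1 2 3 4 ; do python3 -m inch '[[0,0,0,0,0,-1.5,120],[0,0,0,0,0,-1.5,120],[0,0,0,0,0,-1.5,120]]' | egrep 'posi|contact'; done
```

```text
position: [535.8, -42.0, 130.0]
contact_force: [-4.4, 2.3, 6.3]
position: [535.5, -41.9, 128.5]
contact_force: [-6.1, 2.9, 7.0]
position: [535.5, -42.0, 127.5]
contact_force: [-7.9, 3.1, 18.0]
position: [535.6, -42.0, 126.8]
contact_force: [-13.6, 3.8, 34.9]
```

```bash
python3 -m inch '[[0,0,0,0,0,1.3,120],[0,0,0,0.7,1.9,1.3,120],[0,0,0,1.4,3.7,1.3,120],[0,0,0,2.5,6.5,1.3,120],[0,0,0,3.5,9.4,1.3,120],[0,0,0,3.5,9.4,1.3,120]]'; python3 -m inch '[[0,0,0,1.1,2.8,0,120],[0,0,0,2.1,5.6,0,120],[0,0,0,3.2,8.4,0,120],[0,0,0,4.3,11.2,0,120],[0,0,0,4.3,11.2,0,120]]'
```

```text
time_s: 8.85
position: [539.9, -33.5, 127.7]
ee_rot: [0.001, 0.823, 0.568, -0.0]
contact_force: [-6.1, -6.4, 20.3]
opening: 0.528
gripper_force: 11.0
time_s: 9.35
position: [544.1, -22.4, 127.7]
ee_rot: [0.001, 0.823, 0.568, -0.0]
contact_force: [-7.4, -7.4, 20.0]
opening: 0.532
gripper_force: 11.8
```

```bash
python3 -m inch '[[0,0,0,1.1,2.8,0,120],[0,0,0,2.1,5.6,0,120],[0,0,0,3.2,8.4,0,120],[0,0,0,4.3,11.2,0,120],[0,0,0,5.3,14,0,120],[0,0,0,6.4,16.8,0,120],[0,0,0,7.5,19.6,0,120],[0,0,0,7.5,19.6,0,120]]' |egrep 'posi|contact'; for k in 1 2 3; do python3 -m inch '[[0,0,0,0.7,1.9,0,120],[0,0,0,0.7,1.9,0,120],[0,0,0,0.7,1.9,0,120]]'|egrep 'posi|contact'; done
```

```text
position: [551.6, -2.8, 127.7]
contact_force: [-6.9, -7.6, 20.2]
position: [552.3, -1.0, 127.7]
contact_force: [-7.4, -7.6, 20.2]
position: [553.0, 0.9, 127.7]
contact_force: [-5.9, -7.4, 20.0]
position: [553.6, 2.7, 127.6]
contact_force: [-6.8, -9.1, 18.6]
```

```bash
for k in 1 2; do python3 -m inch '[[0,0,0,0.4,1,0,120],[0,0,0,0.4,1,0,120],[0,0,0,0.4,1,0,120]]'|egrep 'posi|contact'; done
```

```text
position: [553.9, 3.4, 127.6]
contact_force: [-8.9, -13.9, 19.2]
position: [553.9, 3.5, 127.6]
contact_force: [-12.4, -23.0, 21.8]
```

The push stalled against the end stop, with force rising to 23 N. I'll back off a little with the catch still held, then lift away.

```bash
python3 -m inch '[[0,0,0,0,0,0,120],[0,0,0,-0.7,-1.9,0,120],[0,0,0,-1.8,-4.7,0,120],[0,0,0,-1.8,-4.7,4,120],[0,0,0,-1.8,-4.7,10,120],[0,0,0,-1.8,-4.7,18,120],[0,0,0,-1.8,-4.7,40,120],[0,0,0,-1.8,-4.7,80,120],[0,0,0,-1.8,-4.7,120,120],[0,0,0,-1.8,-4.7,120,120],[0,0,0,-1.8,-4.7,120,120]]'
python3 - <<'E'
from h import *
im=vision.capture("wrist"); cv2.imwrite("pics/w5.png",cv2.resize(im,(800,600),interpolation=cv2.INTER_CUBIC))
E
```

```text
time_s: 12.75
position: [553.1, 1.0, 248.0]
ee_rot: [0.001, 0.824, 0.567, 0.001]
contact_force: [-0.7, -0.4, -0.6]
opening: 0.531
gripper_force: 0.0
```

View pics/w5.png

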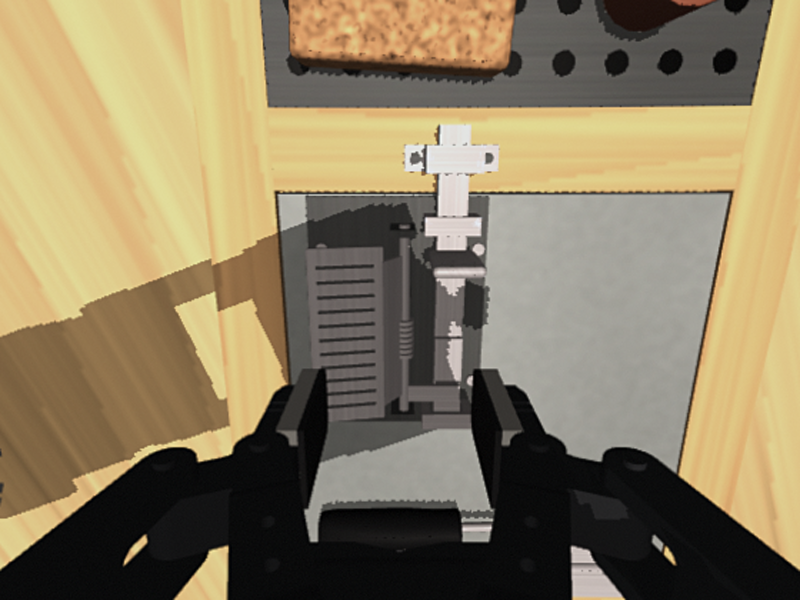

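The bolt now runs through the keeper (tip at 453,125), the tab is at (435–486, 270) and the plate has risen again (308–383, 248–420). I'll check the numbers, then hand in.

```bash
python3 - <<'E'
from h import *
i=vision.camera_info("wrist")
P=onz(i,np.array([[308,248],[383,248],[434,270],[487,270],[276,192],[731,192]])*.7,[162,156,180,180,120,120])
a=np.radians(-20.8); ex=np.array([np.cos(a),np.sin(a),0]); ey=np.array([-ex[1],ex[0],0])
for p in P: print(((p-[536,-35.4,0])@ex).round(1),((p-[536,-35.4,0])@ey).round(1))
E
```

```text
-43.8 63.5
-6.4 62.2
18.3 56.6
43.2 56.6
-67.8 87.0
188.3 86.1
```

```bash
python3 -c "
from workcell import manip; print(manip.hand_in())"
```

```text
the job is handed in; nothing more can be done
None
```

The bolt was pushed home into the keeper (about 40 mm of travel measured), the catch sprang back up to its rest position, and the arm was clear of everything when I handed the job in at about 13 s; the hand-in returned no verdict.

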